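# Zero the bench thickness gauge and hold its jaws open

### The arm

A 7-joint arm with a two-finger parallel gripper is mounted at the origin on the work surface. World frame = base frame: x ahead of the robot, y to its left, z up, the work surface at z = 0. Lengths are in mm, angles in degrees, forces in N, time in s.
With the tool pointing down it reaches from about 425 to 950 mm from the base axis. Payload 4.7 kg.
Tool frame: the origin (TCP) lies at the very end of the fingers, on their centre line; the grasp point (between the pads) lies 19 mm behind it; z points along the fingers, y is the line along which they close (so a half turn about z gives the same grasp; the last joint's range is limited). The gripper opens to 85 mm and grips with 20 to 120 N. Pads are 22 mm wide; open, the fingers measure 114 mm over their backs; the gripper's body (76 mm by 85 mm) begins 54 mm behind the grasp point. The pads swing forward as they close: fully open they stand 13 mm farther back than shut.
Start: joints at [-73.39, 26.849, -2.785, 87.806, 1.381, 65.374, -4.715], TCP at [211.522, 641.023, 195.835] pointing down, gripper open.
Joint ranges: [-148.3, 148.3], [-19.14, 114.17], [-79.39, 73.82], [5.75, 140.21], [-59.74, 239.74], [12.07, 113.84], [-152.46, 152.46]. Speed limits (degrees/s): [147.25, 147.25, 180, 180, 180, 180, 180].

### API

Orientations are given as a 3x3 rotation matrix whose columns are the frame's x, y, z axes.
In Python, from cell import bot gives the robot as it stands. The module is installed in compiled form; this text tells all that it offers. Calls block until the motion is done:
- bot.move_pose(position, orientation): joint-space move of the TCP to a pose.
- bot.line_to(position, ori=None, feed=150, max_force=None): straight line of the TCP; ori=None keeps the orientation; feed is the mean speed in mm/s. With max_force (N) it stops when the force on the tool has changed by that much, and returns True; else False.
- bot.move_joints(angles): joint-space move.
- bot.let_go() and bot.grasp(squeeze=None): open the fingers fully, or close them until they stop; squeeze is the grip in N (None keeps the last).
- bot.sleep(seconds).
- bot.ik(position, orientation): joint angles nearest the present ones, or None.
- bot.capture(name): name is "side" or "top"; returns (picture, depth): 480x640x3 uint8, blue, green, red; 480x640 float32, mm along the optical axis (not along the pixel's ray), 0 where there is no reading.
- bot.camera_model(name): a dict with "camera_matrix" (3x3 intrinsics, pixels), "origin" and "orientation" of the camera in the world. Camera axes: x right, y up, looking along -z (the intrinsics and any distortion apply to the point x, -y, -z); pixel columns grow to the right and rows downward; lengths in mm; the calibration is good to about 2 mm. A picture is of the moment at which its call begins. camera_model takes no time and is no camera call.
A pose or a line that the arm cannot do raises bot.IKError and nothing moves.
- bot.finish_job(): hands the job in; it is judged then, once.
Trained networks look in the newest picture that a camera, given by its name, has taken for a name from the list of things; names that differ only in an ending like _2 or _b are one class to them, and where a whole thing is asked for, a point or a joint stands for the part that bears it (a point fixed in the world has none). Each returns a list of dicts, best first, with "confidence" (0 to 1); they miss things now and then, are a little off and sometimes report something else, mostly with a low value. They report only what shows in the picture. A call takes as long as a camera call. They do not tell look-alikes from the thing itself.
- bot.regions_of(camera, target): "mask" (480x640 bool, what is visible of it) and "xy" ([column, row] in pixels, amid what is visible of it).
- bot.landmark_of(camera, target): "xy" ([column, row] in pixels: a listed point, or the origin of a listed thing).
Readings, each from a call of its own:
- bot.get_time(): time.
- bot.get_qpos(): joint angles.
- bot.get_dq(): joint speeds.
- bot.get_joint_torque(): joint torques, N m.
- bot.get_eef_pos(): TCP position.
- bot.get_tcp_rot(): TCP orientation.
- bot.get_ft_force(): force on the tool from outside, world axes, zero at the start.
- bot.get_wrist_torque(): the same for the moment, N m.
- bot.get_finger_gap(): finger opening in mm.
- bot.get_finger_force(): force on a finger pad.
Only numpy, scipy, OpenCV 4.12 (cv2) and the standard library are available. Lean on these libraries where they do the work, as an engineer would, in place of code of your own. Each camera call takes 0.05 s, during which the arm holds its last target. There are 200 camera calls.

### The job

Get the bench thickness gauge ready for the next can end: with the lift lever left alone, turn the bezel of the dial until its zero mark lies right at the tip of the resting pointer. Then press the lift lever's thumb pad down until the pointer reads 5 mm, half a turn from zero, and keep it pressed there so that the sample can be slipped between the open jaws: finish while still holding the lever down with the gripper, the dial still zeroed. Leave the things standing around the gauge alone.

Things in the scene. Friction and masses are not known exactly. Their poses are not given: they have to be found in the camera images.
- gauge: bench thickness gauge, dark grey-green cast frame, fixed. Origin on the bench under the spindle axis, z up. Base plate 100 mm wide, 22 mm high, from x = -48 to +112 mm in this frame; column at x = +68 to +102 mm; the arm (32 mm wide, top 103 mm above the bench) runs from the column to the spindle, whose flat foot rests on the lower anvil. The lift lever sticks out to this frame's -y side
- dial_top (a point): centre of the dial, on the spindle axis, level with the bezel's upper rim, 141 mm above the bench. The dial lies face up on the arm. Bezel: knurled aluminium ring, 62 mm wide, from 129 to 141 mm above the bench, gripped across from above; below it the round fixed case, 54 mm wide, down to 113 mm, then a 22 mm collar. The white scale plate turns with the bezel
- zero_mark (a point): zero of the scale, 27 mm from the dial's centre, turns with the bezel: a solid black wedge pointing inwards on the white plate, with a small steel lug on the rim beside it. Ten bold marks 1 mm apart (36 degrees) run clockwise from it, seen from above; the 5 mm mark, straight across from it, is longer
- pointer_tip (a point): tip of the slender black pointer, 24.5 mm from the dial's centre; its other end is a short tail with a round blob. It does not turn with the bezel. It turns clockwise, seen from above, as the lever is pressed: one full turn for 10 mm of spindle lift. Its resting direction differs from run to run
- bezel (a joint): angle of the bezel, rad: 0 when the zero mark is at the resting pointer, positive when the zero mark lies counter-clockwise of it seen from above. Starts 0.4 to 2.0 rad positive, so it must be turned clockwise. Stays where it is left (friction 0.06 N m)
- pointer (a joint): angle of the pointer, rad, clockwise from its rest: 0 with the lever free and the jaws closed, pi at 5 mm of spindle lift (reading 5 mm)
- pad_top (a point): grey plastic thumb pad on the end of the steel lift lever, 28 mm (gauge x) by 32 mm (gauge y), 7 mm thick; this point is the centre of its upper face. Free: level, 96 mm above the bench, 114 mm from the spindle axis. Pressed: drops about 2.9 mm per mm of reading (14.5 mm for 5 mm). Spring: about 3 N to start it, 4.5 N at 5 mm; stop 28 mm down; springs back when let go
- lever: the lift lever, a cranked steel bar 10 mm wide with the pad on its end; origin on its pivot, a level pin along x, 30 mm to the -y side of the spindle axis, 62 mm above the bench; the pad is 84 mm farther out and 34 mm higher. At a reading of 5 mm the lever has turned 0.167 rad and the pad has also moved 4.5 mm outward
- reagent_bottle: amber bottle, 70 mm wide, 145 mm high, standing loose; origin under its centre
- flask: stoppered conical glass flask, 82 mm wide at the foot, 150 mm high, standing loose; origin under its centre
- can_ends: small stack of aluminium can ends, 73 mm wide, 14 mm high, lying loose; origin under its centre
- tweezers: steel tweezers, 120 mm long, lying loose on the bench along their x axis; origin at the middle
Not all that is in view belongs to the job. Several things look just like the gauge: the one meant starts farthest to the robot's left.

How it is judged (in metres and radians):
On the way:
1. the dial is zeroed: zero mark at the resting pointer, lever not pressed (value of joint bezel between -0.15 and 0.15 rad and value of joint pointer below 0.3 rad), for 0.3 s.
At the end, for the whole second after the job is handed in: The gripper still presses the lever down (more than 2.5 N, so it alone carries the spring) and keeps the pointer at 5 mm, give or take 0.8 mm, with the bezel's zero within 0.15 rad (about a quarter of a 1 mm division) of the pointer's resting place (value of joint bezel between -0.15 and 0.15 rad and value of joint pointer between 2.64 and 3.64 rad and contact force between the fingers and lever above 2.5 N); the arm keeps its last pose, push and grip.
It fails at once if a thing standing around the gauge was shifted by more than 20 mm (distance of any of reagent_bottle, flask, can_ends, tweezers from where it was at the start of the episode above 0.02 m).
It also fails if it takes over 48 s, if anything falls off the work surface, if the arm or the gripper's body presses on something with over 40 N, if the wrist force passes 120 N, or if a joint passes its speed limit or range.

## Working session

There is one attempt and no reset: what is moved stays moved. The work goes in short steps, each a Python script; the robot and the scene stay as the last script left them, time stands still between calls to the robot, and variables do not carry over. Pictures are saved under pics/ and viewed, at most 10 in all, crops included, and the job is handed in when it is done.

```bash
mkdir -p pics
cat > h.py <<'E'
import numpy as np, cv2
from cell import bot
def ray(cam,uv):
    m=bot.camera_model(cam);K=np.array(m["camera_matrix"]);R=np.array(m["orientation"]);o=np.array(m["origin"])
    d=np.linalg.inv(K)@[uv[0],uv[1],1];return o,R@(d*[1,-1,-1])
def at_z(cam,uv,z):
    o,d=ray(cam,uv);return o+d*(z-o[2])/d[2]
def at_d(cam,uv,D):
    o,d=ray(cam,uv);return o+d*D[int(round(uv[1])),int(round(uv[0]))]
def proj(cam,p):
    m=bot.camera_model(cam);K=np.array(m["camera_matrix"]);R=np.array(m["orientation"]);o=np.array(m["origin"])
    c=(R.T@(np.array(p)-o))*[1,-1,-1];q=K@c;return q[:2]/q[2]
E
python3 - <<'E'
from h import *
np.set_printoptions(precision=1,suppress=True)
for c in("top","side"):
    im,D=bot.capture(c);cv2.imwrite(f"pics/{c}0.png",im);np.save(c+"D.npy",D)
    m=bot.camera_model(c);print(c,m)
    for t,z in(("dial_top",141),("zero_mark",139),("pointer_tip",139),("pad_top",96),("gauge",0),("reagent_bottle",0),("flask",0),("can_ends",0),("tweezers",0)):
        for r in bot.landmark_of(c,t): print(t,round(r["confidence"],2),np.array(r["xy"]),at_z(c,r["xy"],z))
E
```

```text
top {'camera_matrix': array([[442.4,   0. , 318.1],
       [  0. , 442.4, 244.6],
       [  0. ,   0. ,   1. ]]), 'origin': array([ 308.2,   23.6, 1096.4]), 'orientation': array([[-0. ,  1. , -0.2],
       [-1. , -0. , -0. ],
       [-0. ,  0.2,  1. ]])}
dial_top 0.94 [351.  215.6] [558.2 -50.1 141. ]
dial_top 0.73 [395.6 210. ] [ 567.9 -150.1  141. ]
dial_top 0.3 [346.5 229.6] [526.5 -38.8 141. ]
zero_mark 0.95 [340.3 219.9] [549.6 -26.  139. ]
pad_top 0.64 [506.  243.3] [ 493.  -406.5   96. ]
pad_top 0.6 [536.3 381.1] [ 187.7 -438.2   96. ]
pad_top 0.58 [396.6 213.8] [ 570.9 -160.1   96. ]
gauge 0.97 [343.8 234.3] [546.8 -40.6   0. ]
gauge 0.93 [455.  270.2] [ 446.6 -313.7    0. ]
gauge 0.88 [470.2 389.5] [ 161.6 -324.3    0. ]
reagent_bottle 0.62 [408.9 178.3] [ 690.2 -215.6    0. ]
flask 0.65 [271.5 236.2] [547.6 142.8   0. ]
can_ends 0.75 [323.6 295.2] [394.5  15.5   0. ]
tweezers 0.57 [360.8 284.8] [417.4 -77.5   0. ]
side {'camera_matrix': array([[497.3,   0. , 322.9],
       [  0. , 497.3, 244.2],
       [  0. ,   0. ,   1. ]]), 'origin': array([  50. , -478.6,  969.1]), 'ori
[... 164 characters left out ...]
243.7] [545.6 -23.8 139. ]
zero_mark 0.48 [375.7 249.4] [554.8 -51.8 139. ]
pointer_tip 0.37 [370.4 241.1] [561.9 -28.1 139. ]
pad_top 0.93 [415.4 289.3] [ 570.5 -160.2   96. ]
pad_top 0.63 [488.7 398.4] [ 498.9 -407.3   96. ]
gauge 0.94 [373.7 283.3] [565.3 -50.4   0. ]
gauge 0.81 [417.8 403. ] [ 433.1 -314.5    0. ]
reagent_bottle 0.96 [468.2 301.5] [ 695.3 -226.1    0. ]
flask 0.91 [318.4 236.7] [557.1 142.7   0. ]
flask 0.65 [361.9 245.2] [622.3  51.5   0. ]
flask 0.45 [383.2 274.7] [599.7 -47.1  -0. ]
flask 0.36 [368.  238.5] [648.8  57.4   0. ]
can_ends 0.86 [299.7 303.8] [397.4  17.8   0. ]
tweezers 0.72 [374.  249.4] [636.1  22.4   0. ]
tweezers 0.68 [331.2 327.9] [411.7 -75.6   0. ]
```

Run:
```python
import cv2,numpy as np
t=cv2.imread("pics/top0.png");s=cv2.imread("pics/side0.png")
a=cv2.resize(t[190:240,325:385],(480,400),interpolation=cv2.INTER_CUBIC);b=cv2.resize(s[225:275,350:400],(320,400)[:2],interpolation=cv2.INTER_CUBIC)
cv2.imwrite("pics/dial0.png",np.hstack([a,cv2.resize(s[228:268,360:392],(320,400),interpolation=cv2.INTER_CUBIC)]))
```

```text
(no output)
```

View pics/top0.png

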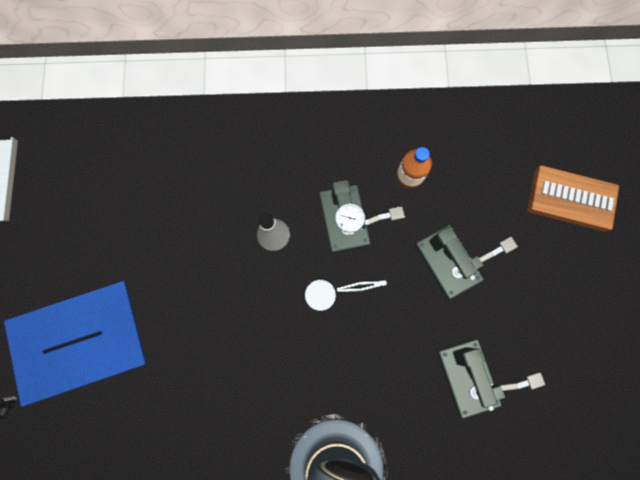

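View pics/dial0.png

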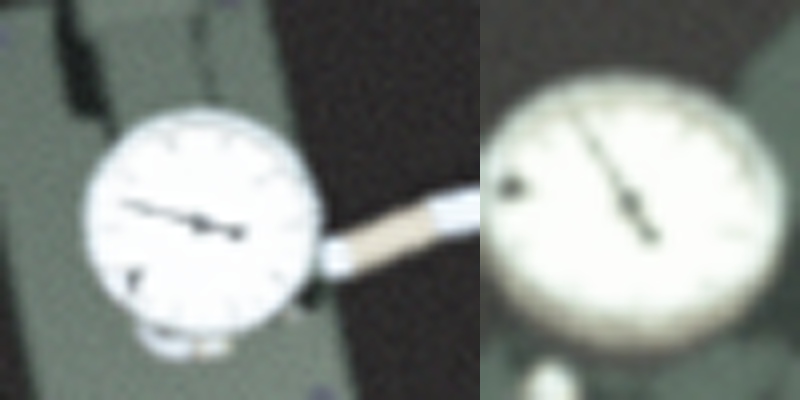

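View pics/side0.png

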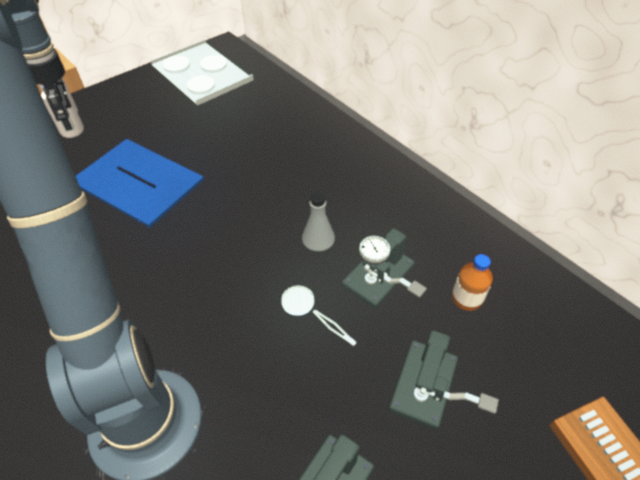

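Run:
```python
from h import *
np.set_printoptions(precision=1,suppress=True)
for c in("top","side"):
    im,D=bot.capture(c)
    m=bot.camera_model(c)
    for t,g in(("dial_top",(557,-51,141)),("pad_top",(571,-160,96))):
        uv0=proj(c,g)
        for r in bot.regions_of(c,t):
            if np.hypot(*(np.array(r["xy"])-uv0))>12: continue
            v,u=np.nonzero(r["mask"])
            P=np.array([at_d(c,(a,b),D) for a,b in zip(u,v)])
            ok=abs(P[:,2]-g[2])<6
            Q=np.array([at_z(c,(a,b),g[2]) for a,b in zip(u,v)]).astype(np.float32)
            print(c,t,round(r["confidence"],2),len(u),"depth z",np.percentile(P[:,2],[5,50,95]),"ctr",np.median(P[ok],0),P[ok].mean(0),"circle",cv2.minEnclosingCircle(P[ok][:,:2].astype(np.float32)),"rect",cv2.minAreaRect(P[ok][:,:2].astype(np.float32)),"zmean",Q.mean(0),cv2.minAreaRect(Q[:,:2]))
# zero/pointer from picked pixels in the crops
for c,o,s,pts in(("top",(325,190),8,[(200,222),(133,280),(122,202)]),("side",(360,228),10,[(630,203),(513,187),(570,97)])):
    if c=="side": pts=[(x-480,y) for x,y in pts]
    w=[at_z(c,(o[0]+x/s-.5,o[1]+y/s-.5),139) for x,y in pts]
    for q in w[1:]: d=q-w[0];print(c,w[0],np.hypot(*d[:2]),np.degrees(np.arctan2(d[1],d[0])))
```

```text
Traceback (most recent call last):
cv2.error: OpenCV(4.12.0) /io/opencv/modules/imgproc/src/convhull.cpp:143: error: (-215:Assertion failed) total >= 0 && (depth == CV_32F || depth == CV_32S) in function 'convexHull'
```

Run:
```python
from h import *
np.set_printoptions(precision=1,suppress=True)
for c in("top","side"):
    im,D=bot.capture(c)
    for t,g in(("dial_top",(557,-51,141)),("pad_top",(571,-160,96))):
        uv0=proj(c,g)
        for r in bot.regions_of(c,t):
            if np.hypot(*(np.array(r["xy"])-uv0))>12: continue
            v,u=np.nonzero(r["mask"])
            P=np.array([at_d(c,(a,b),D) for a,b in zip(u,v)])
            ok=abs(P[:,2]-g[2])<6
            Q=np.array([at_z(c,(a,b),g[2]) for a,b in zip(u,v)])[:,:2].astype(np.float32)
            print(c,t,round(r["confidence"],2),len(u),ok.sum(),"depth z",np.percentile(P[:,2],[5,50,95]),"zmean",Q.mean(0),cv2.minEnclosingCircle(Q),cv2.minAreaRect(Q))
            if ok.sum()>3:
                S=P[ok][:,:2].astype(np.float32).copy();print("  depth:",S.mean(0),cv2.minEnclosingCircle(S),cv2.minAreaRect(S))
for c,o,s,pts in(("top",(325,190),8,[(200,222),(133,280),(122,202)]),("side",(360,228),10,[(630,203),(513,187),(570,97)])):
    if c=="side": pts=[(x-480,y) for x,y in pts]
    w=[at_z(c,(o[0]+x/s-.5,o[1]+y/s-.5),139) for x,y in pts]
    for q in w[1:]: d=q-w[0];print(c,w[0],np.hypot(*d[:2]),np.degrees(np.arctan2(d[1],d[0])))
```

```text
top dial_top 0.63 607 513 depth z [133.9 137.3 143.5] zmean [553.3 -47.9] ((554.0594482421875, -48.17642593383789), 31.976585388183594) ((552.8746337890625, -48.799190521240234), (60.18560028076172, 59.64997482299805), 88.1712646484375)
  depth: [553.5 -48.1] ((554.4266357421875, -48.21235656738281), 32.072959899902344) ((553.0003051757812, -48.876853942871094), (60.41068649291992, 61.116817474365234), 88.03304290771484)
top pad_top 0.51 272 199 depth z [ 3.1 95.3 99.3] zmean [ 569.4 -145.8] ((568.9570922851562, -131.83592224121094), 46.68748092651367) ((567.6256713867188, -132.35743713378906), (30.497726440429688, 92.66332244873047), 9.82114315032959)
  depth: [ 572.  -154.8] ((571.7332763671875, -148.30947875976562), 30.122106552124023) ((571.3287963867188, -147.3329620361328), (27.839496612548828, 57.76506042480469), 8.924939155578613)
side dial_top 0.64 616 369 depth z [128.3 135.5 141.9] zmean [549.3 -52.3] ((551.0630493164062, -54.95248031616211), 36.45528793334961) ((548.6397094726562, -53.358314514160156), (69.644775390625, 59.969295501708984), 49.756378173828125)
  depth: [552.7 -48.7] ((553.1803588867188, -47.210025787353516), 32.333961486816406) ((553.4215698242188, -48.70878601074219), (63.51210021972656, 59.41535186767578), 26.037118911743164)
side pad_top 0.85 308 200 depth z [62.4 92.8 97.5] zmean [ 565.  -142.8] ((562.6075439453125, -134.0968780517578), 44.686161041259766) ((563.3280029296875, -133.85879516601562), (29.893795013427734, 88.86167907714844), 18.288555145263672)
  depth: [ 571.6 -155.4] ((570.830810546875, -147.34568786621094), 28.977170944213867) ((572.5767822265625, -147.0621337890625), (29.25588035583496, 57.42873764038086), 3.364076614379883)
top [555.  -46.8 139. ] 25.103861669372158 129.66000638955248
top [555.  -46.8 139. ] 22.449530422170866 73.32138207599425
side [555.8 -47.1 139. ] 25.052274487669962 129.7605705274301
side [555.8 -47.1 139. ] 31.284638695978 70.58776168455033
```

```bash
cat >> h.py <<'E'
def rot(a):
    a=np.radians(a);y=np.array([np.cos(a),np.sin(a),0]);z=np.array([0,0,-1.]);return np.column_stack([np.cross(y,z),y,z])
C=np.array([554.5,-48.])
def st(): print("t",round(bot.get_time(),2),"pos",np.round(bot.get_eef_pos(),1),"F",np.round(bot.get_ft_force(),1),"gap",round(bot.get_finger_gap(),1))
E
python3 - <<'E'
from h import *
np.set_printoptions(precision=1,suppress=True)
for a in(40,220):
    for b in(0,-30,-57): print(a+b,bot.ik([*C,112],rot(a+b)))
E
```

```text
40 [-24.2  23.2  32.  110.6 -15.7  50.5  55.8]
10 [-26.2  23.6  34.7 110.8 -17.2  50.7  27.3]
-17 [-28.7  24.4  38.2 110.9 -19.1  51.1   2.2]
220 [ -44.5   34.4   63.9  111.6  -36.9   57.7 -103.4]
190 [ -44.5   34.4   63.9  111.6  -36.9   57.7 -133.4]
163 [ 48.1  38.1 -67.4 106.7  39.7  63.1 128.3]
```

Run:
```python
from h import *
p=bot.get_eef_pos();bot.line_to([p[0],p[1],290],feed=250)
bot.move_pose([*C,260],rot(40));st()
print(bot.line_to([*C,160],feed=200),bot.line_to([*C,112],feed=80,max_force=8));st()
bot.grasp(20);st();print(bot.get_finger_force())
bot.line_to([*C,112],rot(25),feed=40,max_force=30);st()
print(np.round(bot.get_tcp_rot(),2),bot.get_wrist_torque())
```

```text
t 4.64 pos [554.8 -46.8 259.9] F [ 0.2 -0.1  0.7] gap 85.6
False False
t 6.04 pos [554.7 -48.2 112. ] F [ 0.1 -0.6 -0.1] gap 85.6
t 6.81 pos [554.5 -48.  112. ] F [-0.7  0.1 -0.1] gap 0.1
0.0
t 7.22 pos [554.5 -47.9 111.9] F [ 0.2 -0.6 -0.1] gap -0.1
[[-0.42  0.91 -0.  ]
 [ 0.91  0.42 -0.  ]
 [-0.   -0.   -1.  ]] [ 0.00020857  0.01829032 -0.01653154]
```

Run:
```python
from h import *
im,D=bot.capture("side");im2,_=bot.capture("top")
a=im[100:340,250:490];b=im2[130:290,270:430]
cv2.imwrite("pics/g1.png",np.hstack([cv2.resize(x,(400,400),interpolation=cv2.INTER_CUBIC) for x in(a,b)]))
print(proj("side",[*C,112]),proj("top",[*C,112]))
```

```text
[373.36807868 256.10239127] [349.30454775 220.42094998]
```

View pics/g1.png

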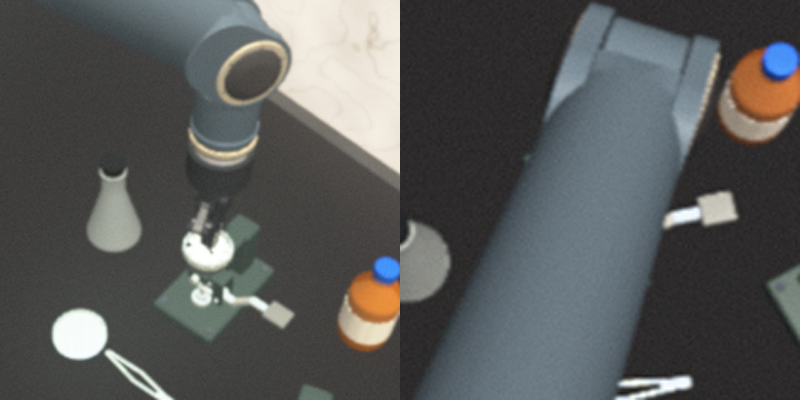

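Run:
```python
from h import *
np.set_printoptions(precision=0,suppress=True,linewidth=150)
im,D=bot.capture("side")
for z in(112,141,160,185,220):print(z,proj("side",[*C,z]))
for v in range(205,262,3):
    for u in(370,374,378): print(v,u,at_d("side",(u,v),D) if D[v,u]>0 else "-",im[v,u],end=" | ")
    print()
cv2.imwrite("pics/g2.png",cv2.resize(im[180:280,325:425],(600,600),interpolation=cv2.INTER_CUBIC))
```

```text
112 [373. 256.]
141 [374. 248.]
160 [375. 242.]
185 [376. 235.]
220 [378. 223.]
205 370 [518. -56. 305.] [52 54 51] | 205 374 [522. -62. 307.] [60 58 58] | 205 378 [525. -69. 311.] [60 59 57] | 
208 370 [517. -57. 299.] [54 56 54] | 208 374 [521. -63. 300.] [58 59 57] | 208 378 [525. -70. 303.] [59 59 57] | 
211 370 [519. -57. 289.] [55 59 54] | 211 374 [521. -64. 293.] [56 56 56] | 211 378 [525. -70. 295.] [58 58 54] | 
214 370 [518. -58. 281.] [53 56 54] | 214 374 [522. -64. 284.] [57 59 57] | 214 378 [525. -71. 288.] [61 64 60] | 
217 370 [520. -58. 272.] [55 54 51] | 217 374 [522. -65. 277.] [56 57 56] | 217 378 [526. -71. 279.] [54 55 54] | 
220 370 [518. -60. 267.] [66 68 65] | 220 374 [522. -66. 270.] [66 65 64] | 220 378 [528. -71. 269.] [64 65 64] | 
223 370 [520. -59. 256.] [92 94 95] | 223 374 [524. -65. 258.] [109 111 115] | 223 378 [527. -72. 262.] [61 61 59] | 
226 370 [516. -63. 254.] [132 141 141] | 226 374 [519. -70. 258.] [115 120 120] | 226 378 [528. -72. 253.] [58 61 58] | 
229 370 [514. -65. 248.] [154 162 163] | 229 374 [520. -70. 248.] [89 92 92] | 229 378 [533
[... 526 characters left out ...]
 [172 183 179] | 244 374 [542. -57. 172.] [62 64 62] | 244 378 - [125 134 133] | 
247 370 [552. -37. 135.] [248 252 250] | 247 374 [544. -55. 159.] [ 99 104  98] | 247 378 [553. -59. 155.] [159 171 169] | 
250 370 [548. -42. 133.] [254 255 254] | 250 374 [552. -50. 137.] [239 246 242] | 250 378 [561. -54. 134.] [247 251 249] | 
253 370 [540. -50. 136.] [254 255 254] | 253 374 [548. -54. 135.] [253 254 254] | 253 378 [553. -61. 137.] [253 254 253] | 
256 370 [536. -54. 134.] [251 254 252] | 256 374 [542. -61. 136.] [253 254 254] | 256 378 [548. -66. 136.] [254 255 254] | 
259 370 [528. -63. 139.] [192 209 204] | 259 374 [534. -68. 139.] [218 229 221] | 259 378 [541. -73. 138.] [220 231 226] |
```

View pics/g2.png

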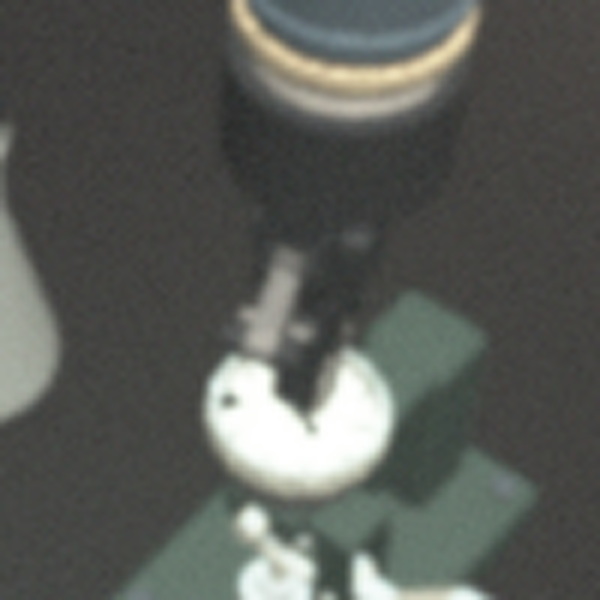

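Run:
```python
from h import *
np.set_printoptions(precision=0,suppress=True,linewidth=150)
for z in(196,209,240,270,290):print(z,proj("side",[211.5,641,z]))
im=cv2.imread("pics/side0.png");D=np.load("sideD.npy")
cv2.imwrite("pics/start.png",cv2.resize(im[60:150,20:110],(600,600),interpolation=cv2.INTER_CUBIC))
for v in range(60,145,4):print(v,[at_d("side",(u,v),D) for u in(60,68,76)])
```

```text
196 [ 76. 135.]
209 [ 74. 131.]
240 [ 69. 120.]
270 [ 64. 110.]
290 [ 60. 102.]
60 [array([247., 627., 388.]), array([ 430., 1503.,  -84.]), array([ 586., 2127., -429.])]
64 [array([242., 619., 384.]), array([ 417., 1467.,  -79.]), array([ 584., 2155., -464.])]
68 [array([238., 616., 378.]), array([ 408., 1449.,  -83.]), array([ 573., 2140., -475.])]
72 [array([233., 609., 373.]), array([ 399., 1433.,  -89.]), array([ 429., 1452., -110.])]
76 [array([230., 609., 365.]), array([ 395., 1447., -111.]), array([ 421., 1439., -118.])]
80 [array([232., 641., 339.]), array([ 387., 1437., -121.]), array([ 414., 1434., -130.])]
84 [array([228., 643., 329.]), array([ 382., 1443., -139.]), array([ 409., 1441., -149.])]
88 [array([221., 619., 334.]), array([ 375., 1439., -152.]), array([ 403., 1439., -164.])]
92 [array([217., 614., 328.]), array([ 301., 1027.,   77.]), array([ 343., 1141.,   -0.])]
96 [array([212., 610., 322.]), array([281., 936., 120.]), array([ 334., 1121.,   -2.])]
100 [array([205., 583., 330.]), array([235., 677., 266.]), array([ 325., 1100.,   -1.])]
104 [array([200., 574., 
[... 227 characters left out ...]
39.,  62.])]
116 [array([189., 574., 301.]), array([205., 584., 287.]), array([276., 931.,  55.])]
120 [array([185., 572., 293.]), array([203., 591., 274.]), array([271., 929.,  44.])]
124 [array([225., 926.,  55.]), array([198., 587., 267.]), array([265., 920.,  38.])]
128 [array([220., 928.,  41.]), array([195., 590., 257.]), array([259., 916.,  29.])]
132 [array([217., 940.,  21.]), array([234., 918.,  25.]), array([255., 919.,  14.])]
136 [array([213., 951.,   1.]), array([230., 924.,   9.]), array([250., 921.,   0.])]
140 [array([206., 936.,  -1.]), array([224., 921.,  -1.]), array([243., 904.,  -0.])]
144 [array([115., 128., 548.]), array([216., 898.,   2.]), array([234., 882.,   3.])]
```

View pics/start.png

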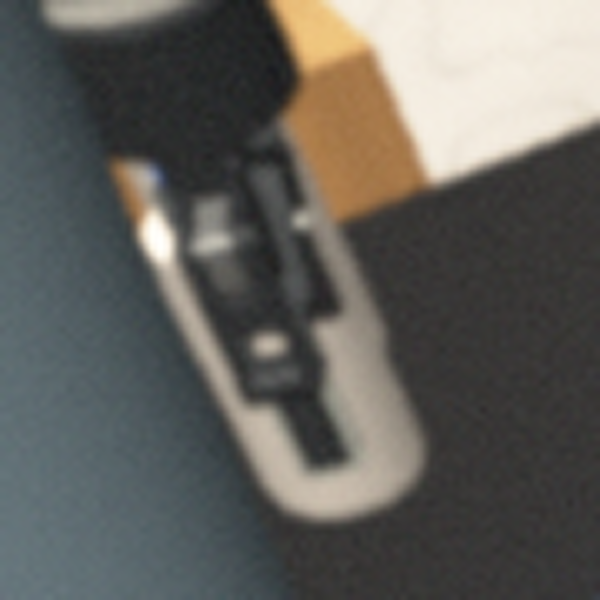

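The fingertips end up about 45 mm above the reported TCP: with the fingers open at the start they were at z≈257 instead of 209, and now they hover at about 155. I'll lower the command by 43 mm, with a force guard, and grip again.

Run:
```python
from h import *
bot.line_to([*C,150],rot(40),feed=200);bot.let_go()
print(bot.line_to([*C,90],feed=200),bot.line_to([*C,69],feed=60,max_force=6));st()
bot.grasp(20);st();print(bot.get_finger_force(),bot.get_wrist_torque())
```

```text
False False
t 9.51 pos [554.4 -48.   68.8] F [0.  0.3 0.5] gap 85.3
t 9.85 pos [555.5 -47.5  69.6] F [1.4 1.4 3. ] gap 61.1
21.955402493476868 [ 0.39641305 -0.37664742 -0.03381379]
```

Run:
```python
from h import *
for a in(25,10,-5,-17):
    bot.line_to([*C,69],rot(a),feed=40);st();print(np.round(bot.get_wrist_torque(),2))
bot.let_go();bot.line_to([*C,140],feed=200);st()
im,D=bot.capture("side");bot.capture("top");
cv2.imwrite("pics/after1.png",im)
for t in("zero_mark","pointer_tip","dial_top"):
    for r in bot.landmark_of("side",t): print(t,r["confidence"],r["xy"],at_z("side",r["xy"],139))
```

```text
t 10.26 pos [555.3 -47.7  69.6] F [0.8 1.6 4.7] gap 61.2
[ 0.48 -0.31 -0.12]
t 10.67 pos [555.1 -47.8  69.6] F [-1.1  2.   6. ] gap 61.5
[ 0.44 -0.15 -0.08]
t 11.07 pos [554.8 -47.8  69.6] F [-1.2  2.3  7.8] gap 61.5
[ 0.41 -0.13 -0.08]
t 11.43 pos [554.6 -47.7  69.6] F [-1.9  3.2  8. ] gap 61.0
[ 0.44  0.   -0.04]
t 12.31 pos [554.3 -47.7 139.9] F [-0.3  0.1 -0. ] gap 85.4
zero_mark 0.97 [369.6, 239.2] [564.20471608 -23.14655045 139.        ]
pointer_tip 0.43 [370.5, 238.4] [567.22864416 -22.78008164 139.        ]
dial_top 0.82 [373.9, 245.9] [558.46089944 -42.49275406 139.        ]
```

Run:
```python
from h import *
bot.line_to([*C,180],feed=250)
bot.line_to([575,-200,180],feed=250);st()
ims={}
for c in("side","top"):
    im,D=bot.capture(c);u,v=np.round(proj(c,[*C,139])).astype(int);print(c,u,v)
    ims[c]=cv2.resize(im[v-20:v+20,u-20:u+20],(400,400),interpolation=cv2.INTER_CUBIC)
    for t in("zero_mark","pointer_tip","dial_top"):
        for r in bot.landmark_of(c,t):
            p=at_z(c,r["xy"],139)
            if np.hypot(*(p[:2]-C))<40: print(c,t,round(r["confidence"],2),np.round(r["xy"],1),np.round(p,1))
cv2.imwrite("pics/after2.png",np.hstack([ims["side"],ims["top"]]))
```

```text
t 13.63 pos [ 574.7 -198.4  178.9] F [ 0.7 -0.2 -0.8] gap 85.4
side 374 248
side zero_mark 0.8 [370.8 236.6] [571.2 -19.5 139. ]
side pointer_tip 0.38 [367.8 241.8] [556.3 -25.9 139. ]
side dial_top 0.78 [377.7 249.4] [558.  -54.6 139. ]
top 350 217
top zero_mark 0.84 [340.3 209.9] [572.6 -27.  139. ]
top dial_top 0.6 [350.5 217.8] [553.7 -49.  139. ]
```

View pics/after2.png

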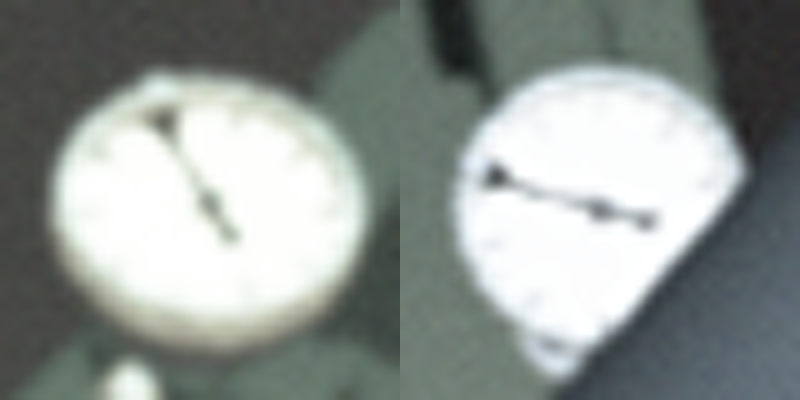

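Run:
```python
from h import *
for c in("side","top"):
    im,_=bot.capture(c);g=255-im.min(2).astype(np.float32)
    N=241;xs=np.linspace(-30,30,N)
    # world grid -> image pixel via homography of dial plane
    s=np.float32([[-30,-30],[30,-30],[30,30],[-30,30]]);d=np.float32([proj(c,[*(C+q),138]) for q in s])
    H=cv2.getPerspectiveTransform(((s+30)*4).astype(np.float32),d)
    w=cv2.warpPerspective(g,H,(N,N),flags=cv2.INTER_CUBIC|cv2.WARP_INVERSE_MAP)
    X,Y=np.meshgrid(xs,xs);
    def sel(cx,cy,r0,r1):
        R=np.hypot(X-cx,Y-cy);A=np.degrees(np.arctan2(Y-cy,X-cx));fwd=abs((A-73+180)%360-180)<25;bk=abs((A-253+180)%360-180)<25
        return (R<r1)&(R>=r0),fwd,bk
    # hub: darkest blob near centre
    W=np.clip(w-60,0,None)
    r,_,_=sel(0,0,0,6);k=cv2.GaussianBlur(w,(0,0),4);k=np.where(r,k,0);j,i=np.unravel_index(k.argmax(),k.shape);hub=np.array([xs[i],xs[j]])
    def cen(m):
        q=W*m;return np.array([(q*X).sum(),(q*Y).sum()])/q.sum()
    pts={}
    for n,(a,b,f) in {"blob":(6,14,0),"in":(6,11,1),"mid":(11,16,1),"out":(16,19,1),"wedge":(22,28,1)}.items():
        rr,fw,bk=sel(*hub,a,b);pts[n]=cen(rr&(fw if f else bk))
    ang=lambda v:round(float(np.degrees(np.arctan2(v[1],v[0]))),1)
    print(c,"hub",hub,{n:(ang(p-hub if n!="blob" else hub-p),round(float(np.hypot(*(p-hub))),1)) for n,p in pts.items()},"blob->mid",ang(pts["mid"]-pts["blob"]))
```

```text
side hub [1.75 1.  ] {'blob': (72.3, 8.0), 'in': (nan, nan), 'mid': (nan, nan), 'out': (71.9, 18.4), 'wedge': (70.4, 25.1)} blob->mid nan
top hub [0.25 1.25] {'blob': (73.6, 10.2), 'in': (nan, nan), 'mid': (73.9, 14.7), 'out': (71.1, 18.6), 'wedge': (70.4, 24.4)} blob->mid 73.8<stdin>:17: RuntimeWarning: invalid value encountered in divide
```

```bash
cat >> h.py <<'E'
U=np.array([.146,-.989]);Pd=C+114*U
E
python3 - <<'E'
from h import *
bot.grasp(20)
R=rot(8.4);a=Pd+1*U
bot.line_to([*a,130],R,feed=200);bot.line_to([*a,72],feed=150);bot.sleep(.2);st()
print(bot.line_to([*a,40],feed=20,max_force=2));st();bot.sleep(.2);st()
E
```

```text
t 16.23 pos [ 572.2 -162.2   73.2] F [-1.1 -0.4 -0.3] gap 0.3
True
t 17.01 pos [ 571.3 -162.1   59.8] F [ 0.2 -0.5  4. ] gap -0.3
t 17.21 pos [ 571.3 -162.    60. ] F [ 1.8 -0.8  3.1] gap -0.1
```

Run:
```python
from h import *
bot.line_to([*(Pd+5*U),46.9],feed=20);bot.sleep(.3);st()
im,D=bot.capture("side");t,_=bot.capture("top")
cv2.imwrite("pics/press.png",np.hstack([cv2.resize(im[228:268,354:394],(400,400),interpolation=cv2.INTER_CUBIC),cv2.resize(im[220:320,360:460],(400,400),interpolation=cv2.INTER_CUBIC)]))
```

```text
t 18.33 pos [ 572.  -166.2   47. ] F [ 0.7 -2.1  5.2] gap -0.2
```

View pics/press.png

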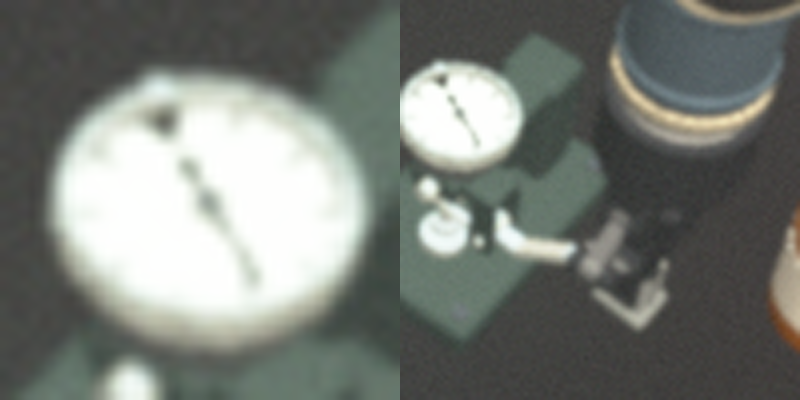

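The pointer tip now sits straight across from the zero wedge, reading 5 mm. The wedge is still at the rest direction, and the fingers push the pad with about 5 N.

Run:
```python
from h import *
st();print(bot.finish_job())
```

```text
t 18.43 pos [ 572.  -166.2   47. ] F [ 0.1 -2.8  4.8] gap 0.3
the job is handed in; nothing more can be done
None
```

The job is handed in at about 18.4 s, though no verdict came back: the dial is zeroed to within about 3° of the resting pointer, and the gripper holds the lever down at a reading of about 5 mm with about 5 N.

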